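# Restock the tin lanes on the welding bench, first in, first out

## Task

Restock the lane rack on the welding bench, first in, first out: before the new red tin goes into the red lane, bring the old opened tin (silver lid) forward from the back mark of that lane to its front mark. Take the two stacks of new tins apart and set every new tin on the solid back mark of the lane of its own colour. Keep all tins upright, and leave each centred on its mark and let go.

Things in the scene. Friction and masses are not known exactly. Their poses are not given: they have to be found in the camera images.
- red_new_centre (a point): New tin, all red with a red lid, 64 mm in diameter and 50 mm tall, 0.2 to 0.4 kg. This point is the tin's centre, half-way up on its axis (25 mm above its underside); z is its axis, upright. At the start it stands on the bench as the lower tin of one of the two stacks.
- blue_new_centre (a point): New tin, all blue with a blue lid, 64 mm in diameter and 50 mm tall, 0.2 to 0.4 kg. This point is the tin's centre, half-way up on its axis (25 mm above its underside); z is its axis, upright. At the start it stands on the bench as the lower tin of one of the two stacks.
- yellow_new_centre (a point): New tin, all yellow with a yellow lid, 46 mm in diameter and 50 mm tall, 0.1 to 0.25 kg. This point is the tin's centre, half-way up on its axis (25 mm above its underside); z is its axis, upright. At the start it stands upright on the flat lid of one of the two large tins, near its middle.
- green_new_centre (a point): New tin, all green with a green lid, 46 mm in diameter and 50 mm tall, 0.1 to 0.25 kg. This point is the tin's centre, half-way up on its axis (25 mm above its underside); z is its axis, upright. At the start it stands upright on the flat lid of one of the two large tins, near its middle.
- red_old_centre (a point): Old, opened tin: red sides and a bare silver lid with a small red dot, 64 mm in diameter and 50 mm tall, 0.14 to 0.28 kg. This point is the tin's centre, half-way up on its axis (25 mm above its underside); z is its axis, upright. At the start it stands on the back mark of the red lane.
- lane_red: Fixed shallow white tray with red lips, 176 (x) by 94 mm (y), floor 2 mm thick; lips 3 mm above the floor, 86 mm clear between them; open at the front, towards the robot. Back mark: solid red disc, 72 mm, at x +44 mm, y 0; front mark: red ring, 72 mm, at x -44 mm, y 0. Origin: centre of its underside, 4 mm above the bench; x points to the back of the lane, z up. Lanes lie parallel, 105 mm apart, in any order.
- lane_blue: Fixed shallow white tray with blue lips, 176 (x) by 94 mm (y), floor 2 mm thick; lips 3 mm above the floor, 86 mm clear between them; open at the front, towards the robot. Back mark: solid blue disc, 72 mm, at x +44 mm, y 0; front mark: blue ring, 72 mm, at x -44 mm, y 0. Origin: centre of its underside, 4 mm above the bench; x points to the back of the lane, z up. Lanes lie parallel, 105 mm apart, in any order.
- lane_yellow: Fixed shallow white tray with yellow lips, 176 (x) by 94 mm (y), floor 2 mm thick; lips 3 mm above the floor, 86 mm clear between them; open at the front, towards the robot. Back mark: solid yellow disc, 72 mm, at x +44 mm, y 0; front mark: yellow ring, 72 mm, at x -44 mm, y 0. Origin: centre of its underside, 4 mm above the bench; x points to the back of the lane, z up. Lanes lie parallel, 105 mm apart, in any order.
- lane_green: Fixed shallow white tray with green lips, 176 (x) by 94 mm (y), floor 2 mm thick; lips 3 mm above the floor, 86 mm clear between them; open at the front, towards the robot. Back mark: solid green disc, 72 mm, at x +44 mm, y 0; front mark: green ring, 72 mm, at x -44 mm, y 0. Origin: centre of its underside, 4 mm above the bench; x points to the back of the lane, z up. Lanes lie parallel, 105 mm apart, in any order.

How it is judged (in metres and radians):
On the way:
1. the old opened tin stands on the front mark of the red lane while the new red tin is not yet in that lane (x of red_old_centre in the frame of lane_red between -0.059 and -0.029 m and y of red_old_centre in the frame of lane_red between -0.012 and 0.012 m and z of red_old_centre in the frame of lane_red between 0.023 and 0.031 m and angle between red_old_centre's own z axis and vertical below 0.08 rad and horizontal distance between red_new_centre and lane_red above 0.1 m), for 0.2 s.
At the end, for the whole second after the job is handed in: Each new tin stands upright on the floor of the lane of its colour, its centre within 15 mm along and 12 mm across the lane of the back mark; the old opened tin likewise on the front mark of the red lane; nothing is held and all is at rest (x of red_old_centre in the frame of lane_red between -0.059 and -0.029 m and y of red_old_centre in the frame of lane_red between -0.012 and 0.012 m and z of red_old_centre in the frame of lane_red between 0.023 and 0.031 m and angle between each of red_old_centre, red_new_centre, blue_new_centre, yellow_new_centre, green_new_centre's own z axis and vertical below 0.08 rad and x of red_new_centre in the frame of lane_red between 0.029 and 0.059 m and y of red_new_centre in the frame of lane_red between -0.012 and 0.012 m and z of red_new_centre in the frame of lane_red between 0.023 and 0.031 m and x of blue_new_centre in the frame of lane_blue between 0.029 and 0.059 m and y of blue_new_centre in the frame of lane_blue between -0.012 and 0.012 m and z of blue_new_centre in the frame of lane_blue between 0.023 and 0.031 m and x of yellow_new_centre in the frame of lane_yellow between 0.029 and 0.059 m and y of yellow_new_centre in the frame of lane_yellow between -0.012 and 0.012 m and z of yellow_new_centre in the frame of lane_yellow between 0.023 and 0.031 m and x of green_new_centre in the frame of lane_green between 0.029 and 0.059 m and y of green_new_centre in the frame of lane_green between -0.012 and 0.012 m and z of green_new_centre in the frame of lane_green between 0.023 and 0.031 m and linear speed of each of red_new, blue_new, yellow_new, green_new, red_old below 0.02 m/s); the robot touches nothing.
It fails at once if a tin is tipped by more than about 30 degrees (angle between any of red_new_centre, blue_new_centre, yellow_new_centre, green_new_centre, red_old_centre's own z axis and vertical above 0.5 rad).
It also fails if it takes over 136 s, if anything falls off the work surface, if the arm or the gripper's body presses on something with over 40 N, if the wrist force passes 120 N, or if a joint passes its speed limit or range.

## Robot

A 7-joint arm with a two-finger parallel gripper is mounted at the origin on the work surface. World frame = base frame: x ahead of the robot, y to its left, z up, the work surface at z = 0. Lengths are in m, angles in degrees, forces in N, time in s.
With the tool pointing down it reaches from about 0.425 to 0.875 m from the base axis. Payload 4.7 kg.
Tool frame: the origin (TCP) lies midway between the tips of the shut fingers; the grasp point (between the pads) lies 19 mm behind it (env.grip_depth is the distance from the TCP to the grasp point, in m); z points along the fingers, y is the line along which they close (so a half turn about z gives the same grasp; the last joint's range is limited). The gripper opens to 87 mm and grips with 3 to 60 N. Pads are 19 mm wide; open, the fingers measure 117 mm over their backs; the gripper's body (75 mm by 190 mm) begins 51 mm behind the grasp point.
Start: joints at [0.808, 18.392, -4.016, 83.108, 1.295, 78.541, -3.26], TCP at [0.65, -0, 0.193] pointing down, gripper open.
Joint ranges: [-163.93, 163.93], [-17.29, 119.83], [-79.2, 71.16], [3.27, 140.29], [-89.18, 269.18], [5.43, 117.66], [-154.24, 154.24]. Speed limits (degrees/s): [147.25, 147.25, 180, 180, 180, 180, 180].

## Interface

Orientations are given as [roll, pitch, yaw] about the fixed x, y, z axes, in that order (R = Rz(yaw) Ry(pitch) Rx(roll)).
In Python, from cell import get_obs, optics, env, nets gives the robot as it stands.
- The arm moves only by the shell command python3 -m creep 'ROWS' [FORCE]. ROWS is JSON, a list of rows, each an object of numbers: "wx", "wy", "wz": the turn, a rotation vector about the tool's x, y, z in degrees; "tx", "ty", "tz": the shift along the tool's x, y, z in mm; "gripper": the opening, from -1 (shut) to 1 (fully open). A call has 1 to 5 rows; each row is the pose to reach, as a shift and turn from the pose commanded when the call began, along the tool's axes at that moment; what a row does not reach only later rows make up. A row lasts 1/12 s, in which the tool goes at most 41.7 mm and 7.16 degrees, less where a joint would pass 70% of its speed; a pose out of reach is approached as far as the arm can. A call with a gripper value outside its range is refused whole. The fingers move at their own pace and stop on an object; FORCE is the grip in N (left out, the last holds). Time passes only in rows, so rows that repeat a pose let the fingers close. It gives the time, the measured TCP pose, the force, the opening and the grip force at its end, in the units of the state.
- get_obs(): the state, without advancing time (a new reading comes with each control period).
- optics.read_camera(name): name is "scene" or "side" or "wrist"; returns (picture, depth): 384x512x3 uint8, red, green, blue; 384x512 float32, m along the optical axis (not along the pixel's ray), 0 where there is no reading.
- optics.camera_info(name): a dict with "fovy" (degrees; the focal length in pixels is half the picture's height over the tangent of half this angle, whatever the lens; pixels are square), "cx", "cy" (the principal point, pixels), "R" (3x3) and "t" (3): a world point X has camera coordinates R X + t; the wrist camera has in their place "tool_from_camera" (4x4, takes a point from camera to tool coordinates, whose origin is the TCP and whose axes are the flange's). Camera axes: x right, y down, z forward; pixel columns grow to the right and rows downward; lengths in m; the calibration is good to about 2 mm. The wrist camera is an equidistant fisheye: a pixel r from the principal point sees the ray r / f radians off the axis. A picture is of the moment at which its call begins: read the wrist's pose just before it. camera_info takes no time and is no camera call.
- env.sign_off(): hands the job in; it is judged then, once.
Trained networks look in the newest picture that a camera, given by its name, has taken for a name from the list of things; names that differ only in an ending like _2 or _b are one class to them, and where a whole thing is asked for, a point or a joint stands for the part that bears it (a point fixed in the world has none). Each returns a list of dicts, best first, with "confidence" (0 to 1); they miss things now and then, are a little off and sometimes report something else, mostly with a low value. They report only what shows in the picture. A call takes as long as a camera call.
- nets.look_for(query, camera): "point" ([x, y, z] in m, in world coordinates, good to about 4 mm: the middle of the surface that is visible of it).
- nets.place_of(query, camera): "point" ([x, y, z] in m, in world coordinates, good to about 4 mm: a listed point, or the origin of a listed thing).
The state is a dict: "time_s": time; "qpos": joint angles; "joint_velocities": joint speeds; "effort": joint torques, N m; "tool_pos": TCP position; "tool_rot": TCP orientation; "force": force on the tool from outside, world axes, zero at the start; "wrist_torque": the same for the moment, N m; "grip_width": finger opening in m; "grasp_force": force on a finger pad.
Only numpy, scipy, OpenCV 4.12 (cv2) and the standard library are available. Lean on these libraries where they do the work, as an engineer would, in place of code of your own. Each camera call takes 0.05 s, during which the arm holds its last target. There are 200 camera calls.

## Working session

There is one attempt and no reset: what is moved stays moved. The work goes in short steps, Python scripts to look and compute and a shell command to move; the robot and the scene stay as the last step left them, time stands still between calls to the robot, and variables do not carry over. Pictures are saved under pics/ and viewed, at most 14 in all, crops included, and the job is handed in when it is done.

```bash
mkdir -p pics; cat > h.py <<'E'
import numpy as np, cv2
from cell import get_obs, optics, env, nets
def snap(n,f):
    im,d=optics.read_camera(n); cv2.imwrite('pics/'+f,im[:,:,::-1]); return im,d
E
python3 - <<'E'
from h import *
o=get_obs(); print(o)
snap('scene','a.png')
for q in ['red_new_centre','blue_new_centre','yellow_new_centre','green_new_centre','red_old_centre','lane_red','lane_blue','lane_yellow','lane_green']:
    print(q,[(np.round(r['point'],4).tolist(),round(r['confidence'],2)) for r in nets.place_of(q,'scene')[:2]])
print(optics.camera_info('scene'))
E
```

```text
{'time_s': 0.0, 'qpos': array([ 0.80627163, 18.43990209, -4.01474201, 83.17571876,  1.2965654 ,
       78.54146228, -3.25888152]), 'joint_velocities': array([ 0.08387419,  0.05344689,  0.07981566, -0.07144393,  0.01769982,
        0.06487481,  0.01484992]), 'effort': array([-2.58547143e-04, -4.91284704e+01, -4.03903294e-01, -3.12526345e+01,
       -6.40594075e-02,  4.37659642e-02,  1.61017233e-04]), 'tool_pos': array([ 6.49377744e-01, -5.58226053e-05,  1.92244780e-01]), 'tool_rot': array([-1.79888246e+02,  7.61113877e-03,  9.00041854e+01]), 'force': array([ 0.01208553, -0.23288667,  0.17861813]), 'wrist_torque': array([-0.05146025,  0.00023367,  0.03640912]), 'grasp_force': 0.0, 'grip_width': 0.0870579515503422}
red_new_centre [([0.4283, -0.3641, 0.0228], 0.55)]
blue_new_centre [([0.443, 0.3552, 0.0276], 0.55), ([0.4313, -0.3653, 0.0733], 0.4)]
yellow_new_centre [([0.441, 0.3532, 0.0745], 0.91)]
green_new_centre [([0.4281, -0.3628, 0.0762], 0.63)]
red_old_centre [([0.6113, 0.1746, 0.0275], 0.68)]
lane_red [([0.5754, 0.1676, 0.0057], 0.62), ([0.6103, -0.1441, 0.0017], 0.47)]
lane_blue [([0.5989, -0.0382, 0.0044], 0.66)]
lane_yellow [([0.6114, -0.1447, 0.0], 0.87)]
lane_green [([0.5862, 0.0641, 0.0022], 0.93)]
{'fovy': 53.981865075071184, 'cx': 254.92516674963298, 'cy': 190.4830881167663, 'R': array([[-0.84770893,  0.53036081, -0.01034296],
       [ 0.34094408,  0.52980783, -0.77656989],
       [-0.40638245, -0.6618316 , -0.62994621]]), 't': array([ 0.4678797 , -0.12101538,  1.29783564])}
```

View pics/a.png

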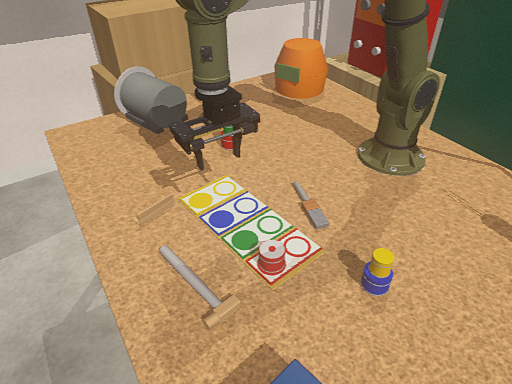

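Scene view: the lanes run yellow, blue, green, red, with the old tin at (272,255), the yellow-on-blue stack at (380,270) and the green-on-red stack at (228,137). Next I'll make a colour and height cloud helper and use the wrist camera.

```bash
cat >> h.py <<'E'
from scipy.spatial.transform import Rotation as Ro
def cloud(n,f=None):
    o=get_obs(); c=optics.camera_info(n); im,d=optics.read_camera(n)
    if f: cv2.imwrite('pics/'+f,im[:,:,::-1])
    fl=192/np.tan(np.radians(c['fovy']/2)); v,u=np.mgrid[:384,:512]; a=(u-c['cx'])/fl; b=(v-c['cy'])/fl
    if n=='wrist':
        r=np.hypot(a,b)+1e-9; k=np.tan(np.minimum(r,1.4))/r; a=a*k; b=b*k
    P=np.dstack([a*d,b*d,d])
    if n=='wrist':
        T=np.array(c['tool_from_camera']); P=P@T[:3,:3].T+T[:3,3]
        P=P@Ro.from_euler('xyz',o['tool_rot'],degrees=True).as_matrix().T+o['tool_pos']
    else: P=(P-c['t'])@c['R']
    P[d<=0]=np.nan
    return im,P
def col(im,name):
    h,s,v=cv2.split(cv2.cvtColor(im,cv2.COLOR_RGB2HSV)); h=h.astype(int)
    lo,hi={'red':(-6,6),'yellow':(20,34),'green':(45,80),'blue':(108,130)}[name]
    h=np.where(h>170,h-180,h); return (h>=lo)&(h<=hi)&(s>130)&(v>50)
def blob(im,P,name,z0,z1):
    m=(col(im,name) if name else True)&(P[...,2]>z0)&(P[...,2]<z1)
    n,L,S,C=cv2.connectedComponentsWithStats(m.astype(np.uint8))
    out=[]
    for i in range(1,n):
        if S[i,4]<60: continue
        q=P[L==i]; (c,r)=cv2.minEnclosingCircle(q[:,:2].astype(np.float32))
        out.append((int(S[i,4]),'pix',np.round(C[i]).tolist(),'mean',np.round(q.mean(0),4).tolist(),'circ',np.round(c,4).tolist(),round(r,4)))
    return sorted(out,reverse=True)[:4]
def go(x,y,z,yaw):
    o=get_obs(); R=Ro.from_euler('xyz',o['tool_rot'],degrees=True)
    G=Ro.from_euler('xyz',[180,0,yaw],degrees=True)
    print('t',round(o['time_s'],1),'pos',o['tool_pos'].round(4),'shift mm',(1000*R.inv().apply(np.array([x,y,z])-o['tool_pos'])).round(1),'turn',(R.inv()*G).as_rotvec(degrees=True).round(1))
E
python3 - <<'E'
from h import *
for n in ['scene','wrist']:
    im,P=cloud(n,'b_%s.png'%n); print(n)
    for c in ['red','yellow','green','blue']:
        for z in [(-.005,.014),(.048,.062),(.09,.11)]:
            for b in blob(im,P,c,*z): print(c,z,b)
E
```

```text
scene
red (-0.005, 0.014) (199, 'pix', [280.0, 267.0], 'mean', [0.6039, 0.1989, 0.007], 'circ', [0.5736, 0.1731], 0.0981)
red (-0.005, 0.014) (143, 'pix', [297.0, 247.0], 'mean', [0.5284, 0.1677, 0.005], 'circ', [0.5279, 0.1651], 0.0369)
red (-0.005, 0.014) (79, 'pix', [271.0, 270.0], 'mean', [0.6277, 0.1937, 0.0057], 'circ', [0.6177, 0.1796], 0.0345)
red (-0.005, 0.014) (62, 'pix', [364.0, 69.0], 'mean', [-0.4671, -0.6044, 0.0097], 'circ', [-0.4663, -0.6037], 0.1154)
red (0.048, 0.062) (105, 'pix', [367.0, 60.0], 'mean', [-0.4657, -0.5954, 0.0549], 'circ', [-0.4686, -0.5996], 0.1244)
yellow (-0.005, 0.014) (1089, 'pix', [232.0, 225.0], 'mean', [0.6312, -0.01, 0.0038], 'circ', [0.5905, 0.0157], 0.2335)
yellow (-0.005, 0.014) (90, 'pix', [225.0, 188.0], 'mean', [0.5705, -0.1459, 0.0051], 'circ', [0.5704, -0.1466], 0.0365)
yellow (0.09, 0.11) (312, 'pix', [383.0, 257.0], 'mean', [0.4463, 0.3562, 0.0979], 'circ', [0.4443, 0.3535], 0.0241)
green (-0.005, 0.014) (174, 'pix', [243.0, 241.0], 'mean', [0.6356, 0.0747, 0.005], 'circ', [0.6314, 0.0732], 0.0352)
green (-0.005, 0.014) (83, 'pix'
[... 1867 characters left out ...]
0.014) (2321, 'pix', [234.0, 112.0], 'mean', [0.6297, 0.0728, 0.0063], 'circ', [0.6295, 0.0728], 0.0348)
green (-0.005, 0.014) (674, 'pix', [215.0, 115.0], 'mean', [0.6045, 0.0697, 0.0088], 'circ', [0.5864, 0.0673], 0.098)
green (-0.005, 0.014) (604, 'pix', [169.0, 122.0], 'mean', [0.5439, 0.0612, 0.0063], 'circ', [0.5423, 0.0609], 0.035)
blue (-0.005, 0.014) (2140, 'pix', [246.0, 191.0], 'mean', [0.6437, -0.0306, 0.0062], 'circ', [0.6436, -0.0312], 0.0351)
blue (-0.005, 0.014) (672, 'pix', [230.0, 190.0], 'mean', [0.6232, -0.0299, 0.0087], 'circ', [0.6004, -0.0361], 0.0977)
blue (-0.005, 0.014) (553, 'pix', [184.0, 197.0], 'mean', [0.5599, -0.0384, 0.0061], 'circ', [0.5567, -0.043], 0.0352)
```

View pics/b_wrist.png

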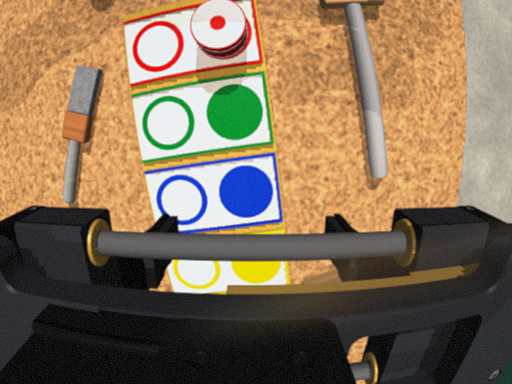

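The wrist view shows the red lane at the top, with the old tin at (218,28), and the green and blue lanes below it. The disc and ring fits give a lane yaw of 7.65°, and all the mark spacings agree at 88 and 105 mm. I'll go over the old tin.

```bash
python3 -m creep '[{"tx":175,"ty":-35,"wz":35,"gripper":1},{"tx":175,"ty":-35,"wz":35},{"tx":175,"ty":-35,"wz":35},{"tx":175,"ty":-35,"wz":35},{"tx":175,"ty":-35,"wz":35}]' 25
python3 -m creep '[{"wz":35},{"wz":35},{"wz":35},{"wz":35},{"wz":35}]'
python3 -m creep '[{"wz":12.3},{"wz":12.3},{"wz":12.3}]'
python3 - <<'E'
from h import *
im,P=cloud('wrist')
print(blob(im,P,'red',.048,.062)); print(blob(im,P,None,.05,.062)[:1])
for c in ['red','green']: print(c,blob(im,P,c,-.005,.014)[:3])
go(.614,.1745,.015,7.65)
E
```

```text
[(161, 'pix', [217.0, 22.0], 'mean', [0.6133, 0.1749, 0.0569], 'circ', [0.6132, 0.1747], 0.0086), (128, 'pix', [224.0, 43.0], 'mean', [0.621, 0.15, 0.0539], 'circ', [0.6164, 0.1633], 0.0288)]
[(2277, 'pix', [218.0, 24.0], 'mean', [0.6139, 0.173, 0.0564], 'circ', [0.6134, 0.1744], 0.0324)]
red [(636, 'pix', [158.0, 46.0], 'mean', [0.5296, 0.1643, 0.0063], 'circ', [0.5282, 0.1653], 0.0354), (464, 'pix', [213.0, 60.0], 'mean', [0.6022, 0.1414, 0.0088], 'circ', [0.5724, 0.1678], 0.0964), (179, 'pix', [162.0, 13.0], 'mean', [0.5342, 0.2105, 0.0088], 'circ', [0.5321, 0.2106], 0.0524)]
green [(2325, 'pix', [234.0, 112.0], 'mean', [0.6296, 0.0728, 0.0063], 'circ', [0.6294, 0.0728], 0.0349), (681, 'pix', [216.0, 115.0], 'mean', [0.6052, 0.0698, 0.0088], 'circ', [0.5862, 0.0666], 0.0976), (601, 'pix', [169.0, 122.0], 'mean', [0.5437, 0.0614, 0.0063], 'circ', [0.5423, 0.0609], 0.0349)]
t 0.7 pos [ 0.65   -0.      0.1934] shift mm [174.5 -36.  178.4] turn [ 0.  -0.  82.3]validation failed for argument at $[0]...
validation failed for argument at $[0]...
validation failed for argument at $[0]...
```

The validator rejected the rows, probably because every key is required. I'll try one full row.

```bash
python3 -m creep '[{"wx":0,"wy":0,"wz":35,"tx":175,"ty":-36,"tz":0,"gripper":1},{"wx":0,"wy":0,"wz":35,"tx":175,"ty":-36,"tz":0,"gripper":1},{"wx":0,"wy":0,"wz":35,"tx":175,"ty":-36,"tz":0,"gripper":1},{"wx":0,"wy":0,"wz":35,"tx":175,"ty":-36,"tz":0,"gripper":1},{"wx":0,"wy":0,"wz":35,"tx":175,"ty":-36,"tz":0,"gripper":1}]' 25; python3 -m creep --help | head -20
```

```text
time_s: 1.07
tool_pos: [0.6117, 0.1826, 0.1936]
tool_rot: [-179.8, -0.2, 55.4]
force: [-0.8, 0.7, -0.7]
grip_width: 0.0872
grasp_force: 0.0invalid input: not JSON, or not a number
```

```bash
R='{"wx":0,"wy":0,"wz":0}'; python3 -m creep '[{"wx":0,"wy":0,"wz":35,"tx":0,"ty":0,"tz":0,"gripper":1},{"wx":0,"wy":0,"wz":35,"tx":0,"ty":0,"tz":0,"gripper":1},{"wx":0,"wy":0,"wz":35,"tx":0,"ty":0,"tz":0,"gripper":1},{"wx":0,"wy":0,"wz":35,"tx":0,"ty":0,"tz":0,"gripper":1},{"wx":0,"wy":0,"wz":35,"tx":0,"ty":0,"tz":0,"gripper":1}]'
python3 -m creep '[{"wx":0,"wy":0,"wz":12.3,"tx":0,"ty":0,"tz":0,"gripper":1},{"wx":0,"wy":0,"wz":12.3,"tx":0,"ty":0,"tz":0,"gripper":1},{"wx":0,"wy":0,"wz":12.3,"tx":0,"ty":0,"tz":0,"gripper":1},{"wx":0,"wy":0,"wz":12.3,"tx":0,"ty":0,"tz":0,"gripper":1},{"wx":0,"wy":0,"wz":12.3,"tx":0,"ty":0,"tz":0,"gripper":1}]'
python3 - <<'E'
from h import *
im,P=cloud('wrist')
print(blob(im,P,'red',.052,.062)); print(blob(im,P,None,.05,.062)[:1])
for c in ['red','green']: print(c,blob(im,P,c,-.005,.014)[:3])
go(.6135,.1746,.015,7.65)
E
```

```text
time_s: 1.48
tool_pos: [0.614, 0.1751, 0.1934]
tool_rot: [180.0, -0.0, 20.0]
force: [0.0, -0.2, -0.4]
grip_width: 0.0872
grasp_force: 0.0
time_s: 1.9
tool_pos: [0.614, 0.1751, 0.1934]
tool_rot: [180.0, -0.0, 8.2]
force: [-0.2, 0.4, 0.3]
grip_width: 0.0874
grasp_force: 0.0
[(163, 'pix', [251.0, 177.0], 'mean', [0.6136, 0.1746, 0.0568], 'circ', [0.6135, 0.1748], 0.0083), (76, 'pix', [252.0, 152.0], 'mean', [0.6413, 0.1775, 0.0552], 'circ', [0.6319, 0.177], 0.0254)]
[(2397, 'pix', [251.0, 176.0], 'mean', [0.6146, 0.1748, 0.0562], 'circ', [0.6139, 0.1746], 0.0322)]
red [(603, 'pix', [249.0, 169.0], 'mean', [0.6127, 0.178, 0.0088], 'circ', [0.5923, 0.174], 0.0808), (335, 'pix', [249.0, 218.0], 'mean', [0.5477, 0.1678, 0.0062], 'circ', [0.5307, 0.1658], 0.0346), (264, 'pix', [245.0, 150.0], 'mean', [0.6378, 0.1857, 0.0066], 'circ', [0.62, 0.178], 0.0349)]
green [(2006, 'pix', [329.0, 168.0], 'mean', [0.6299, 0.0734, 0.0062], 'circ', [0.6294, 0.0727], 0.0348), (523, 'pix', [328.0, 172.0], 'mean', [0.6246, 0.0734, 0.0086], 'circ', [0.6062, 0.0702], 0.0808), (190, 'pix', [318.0, 216.0], 'mean', [0.5629, 0.0749, 0.0062], 'circ', [0.5497, 0.0641], 0.033)]
t 1.9 pos [0.614  0.175  0.1934] shift mm [ -0.6   0.4 178.4] turn [-0.  -0.   0.5]
```

```bash
python3 -m creep '[{"wx":0,"wy":0,"wz":0,"tx":0,"ty":0,"tz":40,"gripper":1},{"wx":0,"wy":0,"wz":0,"tx":0,"ty":0,"tz":80,"gripper":1},{"wx":0,"wy":0,"wz":0,"tx":0,"ty":0,"tz":120,"gripper":1},{"wx":0,"wy":0,"wz":0,"tx":0,"ty":0,"tz":155,"gripper":1},{"wx":0,"wy":0,"wz":0,"tx":0,"ty":0,"tz":177,"gripper":1}]'
python3 -m creep '[{"wx":0,"wy":0,"wz":0,"tx":0,"ty":0,"tz":0,"gripper":1},{"wx":0,"wy":0,"wz":0,"tx":0,"ty":0,"tz":0,"gripper":-1},{"wx":0,"wy":0,"wz":0,"tx":0,"ty":0,"tz":0,"gripper":-1},{"wx":0,"wy":0,"wz":0,"tx":0,"ty":0,"tz":0,"gripper":-1},{"wx":0,"wy":0,"wz":0,"tx":0,"ty":0,"tz":0,"gripper":-1}]' 25
python3 -m creep '[{"wx":0,"wy":0,"wz":0,"tx":0,"ty":0,"tz":0,"gripper":-1},{"wx":0,"wy":0,"wz":0,"tx":0,"ty":0,"tz":0,"gripper":-1},{"wx":0,"wy":0,"wz":0,"tx":0,"ty":0,"tz":0,"gripper":-1}]' 25
```

```text
time_s: 2.37
tool_pos: [0.6113, 0.1741, 0.012]
tool_rot: [179.9, 0.3, 8.1]
force: [-1.1, -0.0, -0.3]
grip_width: 0.0872
grasp_force: 0.0
time_s: 2.78
tool_pos: [0.6158, 0.1755, 0.0189]
tool_rot: [-180.0, -0.2, 8.0]
force: [0.1, -0.2, 0.7]
grip_width: 0.0679
grasp_force: 0.0
time_s: 3.03
tool_pos: [0.6155, 0.1753, 0.0185]
tool_rot: [-180.0, -0.2, 8.0]
force: [-1.6, -0.4, 6.1]
grip_width: 0.0633
grasp_force: 25.0
```

```bash
python3 -m creep '[{"wx":0,"wy":0,"wz":0,"tx":0,"ty":0,"tz":-8,"gripper":-1},{"wx":0,"wy":0,"wz":0,"tx":-10,"ty":0,"tz":-12,"gripper":-1},{"wx":0,"wy":0,"wz":0,"tx":-35,"ty":-1,"tz":-12,"gripper":-1},{"wx":0,"wy":0,"wz":0,"tx":-65,"ty":-2,"tz":-12,"gripper":-1},{"wx":0,"wy":0,"wz":0,"tx":-86,"ty":-2,"tz":-12,"gripper":-1}]'
python3 -m creep '[{"wx":0,"wy":0,"wz":0,"tx":0,"ty":0,"tz":0,"gripper":-1},{"wx":0,"wy":0,"wz":0,"tx":0,"ty":0,"tz":0,"gripper":-1},{"wx":0,"wy":0,"wz":0,"tx":0,"ty":0,"tz":6,"gripper":-1},{"wx":0,"wy":0,"wz":0,"tx":0,"ty":0,"tz":11,"gripper":-1},{"wx":0,"wy":0,"wz":0,"tx":0,"ty":0,"tz":11,"gripper":-1}]'
python3 -c "
from h import *
go(.5285,.1653,.0185,7.65)"
```

```text
time_s: 3.45
tool_pos: [0.5247, 0.1645, 0.0277]
tool_rot: [180.0, 0.2, 8.1]
force: [-0.8, 0.6, -2.5]
grip_width: 0.063
grasp_force: 25.0
time_s: 3.87
tool_pos: [0.53, 0.1652, 0.0178]
tool_rot: [-180.0, -0.1, 8.0]
force: [-0.3, 0.4, 2.8]
grip_width: 0.0632
grasp_force: 25.0
t 3.9 pos [0.53   0.1652 0.0178] shift mm [-1.4 -0.3 -0.7] turn [-0.  -0.1  0.4]
```

```bash
python3 -m creep '[{"wx":0,"wy":0,"wz":0,"tx":0,"ty":0,"tz":0,"gripper":1},{"wx":0,"wy":0,"wz":0,"tx":0,"ty":0,"tz":0,"gripper":1},{"wx":0,"wy":0,"wz":0,"tx":0,"ty":0,"tz":0,"gripper":1},{"wx":0,"wy":0,"wz":0,"tx":0,"ty":0,"tz":0,"gripper":1},{"wx":0,"wy":0,"wz":0,"tx":0,"ty":0,"tz":0,"gripper":1}]'
python3 -m creep '[{"wx":0,"wy":0,"wz":0,"tx":0,"ty":0,"tz":-30,"gripper":1},{"wx":0,"wy":0,"wz":0,"tx":0,"ty":0,"tz":-70,"gripper":1},{"wx":0,"wy":0,"wz":0,"tx":0,"ty":0,"tz":-110,"gripper":1},{"wx":0,"wy":0,"wz":0,"tx":0,"ty":0,"tz":-150,"gripper":1},{"wx":0,"wy":0,"wz":0,"tx":0,"ty":0,"tz":-190,"gripper":1}]'
python3 -c "
from h import *
im,P=cloud('wrist'); print(blob(im,P,'red',.052,.062)[:2]); print(blob(im,P,None,.05,.062)[:1])"
python3 -m creep '[{"wx":0,"wy":0,"wz":0,"tx":-12,"ty":-40,"tz":-15,"gripper":1},{"wx":0,"wy":0,"wz":0,"tx":-24,"ty":-80,"tz":-15,"gripper":1},{"wx":0,"wy":0,"wz":0,"tx":-36,"ty":-120,"tz":-15,"gripper":1},{"wx":0,"wy":0,"wz":0,"tx":-48,"ty":-160,"tz":-15,"gripper":1},{"wx":0,"wy":0,"wz":0,"tx":-60,"ty":-197,"tz":-15,"gripper":1}]'
python3 -m creep '[{"wx":0,"wy":0,"wz":0,"tx":0,"ty":0,"tz":0,"gripper":1},{"wx":0,"wy":0,"wz":0,"tx":0,"ty":0,"tz":0,"gripper":1},{"wx":0,"wy":0,"wz":0,"tx":0,"ty":0,"tz":0,"gripper":1}]'
python3 -c "
from h import *
im,P=cloud('wrist','c.png'); y=blob(im,P,'yellow',.095,.112); print(y); print(blob(im,P,'blue',.045,.062)); go(*y[0][6],.081,7.65)"
```

```text
time_s: 4.28
tool_pos: [0.5286, 0.1648, 0.0171]
tool_rot: [180.0, 0.0, 8.0]
force: [0.5, -0.1, 0.1]
grip_width: 0.0847
grasp_force: 0.0
time_s: 4.7
tool_pos: [0.5282, 0.1648, 0.2093]
tool_rot: [180.0, -0.0, 8.0]
force: [1.8, -0.1, -0.1]
grip_width: 0.0866
grasp_force: 0.0
[(150, 'pix', [251.0, 175.0], 'mean', [0.527, 0.1646, 0.0567], 'circ', [0.5252, 0.1638], 0.008), (72, 'pix', [251.0, 152.0], 'mean', [0.554, 0.1688, 0.0553], 'circ', [0.5432, 0.1669], 0.0272)]
[(2201, 'pix', [251.0, 173.0], 'mean', [0.5288, 0.1648, 0.0562], 'circ', [0.5282, 0.1647], 0.0321)]
time_s: 5.17
tool_pos: [0.4407, 0.3531, 0.2224]
tool_rot: [-180.0, -0.0, 8.0]
force: [1.5, 1.0, 0.3]
grip_width: 0.0868
grasp_force: 0.0
time_s: 5.42
tool_pos: [0.4419, 0.351, 0.2219]
tool_rot: [179.9, 0.0, 8.1]
force: [-0.2, 0.2, 0.2]
grip_width: 0.0868
grasp_force: 0.0
[(1356, 'pix', [248.0, 178.0], 'mean', [0.4432, 0.3541, 0.0996], 'circ', [0.4426, 0.3542], 0.023)]
[(524, 'pix', [247.0, 155.0], 'mean', [0.4603, 0.3579, 0.0497], 'circ', [0.4454, 0.355], 0.0313)]
t 5.5 pos [0.4425 0.3502 0.222 ] shift mm [  0.6  -4.1 141. ] turn [ 0.1 -0.   0.3]
```

```bash
python3 -m creep '[{"wx":0,"wy":0,"wz":0,"tx":0,"ty":-4,"tz":40,"gripper":1},{"wx":0,"wy":0,"wz":0,"tx":0,"ty":-4,"tz":80,"gripper":1},{"wx":0,"wy":0,"wz":0,"tx":0,"ty":-4,"tz":120,"gripper":1},{"wx":0,"wy":0,"wz":0,"tx":0,"ty":-4,"tz":147,"gripper":1},{"wx":0,"wy":0,"wz":0,"tx":0,"ty":-4,"tz":160,"gripper":1}]'
python3 -m creep '[{"wx":0,"wy":0,"wz":0,"tx":0,"ty":0,"tz":0,"gripper":1},{"wx":0,"wy":0,"wz":0,"tx":0,"ty":0,"tz":0,"gripper":-1},{"wx":0,"wy":0,"wz":0,"tx":0,"ty":0,"tz":0,"gripper":-1},{"wx":0,"wy":0,"wz":0,"tx":0,"ty":0,"tz":0,"gripper":-1},{"wx":0,"wy":0,"wz":0,"tx":0,"ty":0,"tz":0,"gripper":-1}]' 20
python3 -m creep '[{"wx":0,"wy":0,"wz":0,"tx":0,"ty":0,"tz":0,"gripper":-1},{"wx":0,"wy":0,"wz":0,"tx":0,"ty":0,"tz":0,"gripper":-1},{"wx":0,"wy":0,"wz":0,"tx":0,"ty":0,"tz":0,"gripper":-1},{"wx":0,"wy":0,"wz":0,"tx":0,"ty":0,"tz":0,"gripper":-1},{"wx":0,"wy":0,"wz":0,"tx":0,"ty":0,"tz":0,"gripper":-1}]'
```

```text
time_s: 5.88
tool_pos: [0.44, 0.3512, 0.0576]
tool_rot: [179.7, 0.3, 7.8]
force: [0.5, -0.7, -0.3]
grip_width: 0.0873
grasp_force: 0.0
time_s: 6.3
tool_pos: [0.4423, 0.3561, 0.0641]
tool_rot: [-179.9, -0.2, 8.0]
force: [-1.0, -0.2, 0.2]
grip_width: 0.0682
grasp_force: 0.0
time_s: 6.72
tool_pos: [0.4413, 0.3554, 0.0627]
tool_rot: [180.0, -0.0, 8.0]
force: [-0.3, -1.5, 2.6]
grip_width: 0.0456
grasp_force: 20.0
```

```bash
python3 -m creep '[{"wx":0,"wy":0,"wz":0,"tx":0,"ty":0,"tz":-10,"gripper":-1},{"wx":0,"wy":0,"wz":0,"tx":0,"ty":0,"tz":-30,"gripper":-1},{"wx":0,"wy":0,"wz":0,"tx":0,"ty":0,"tz":-55,"gripper":-1},{"wx":0,"wy":0,"wz":0,"tx":0,"ty":0,"tz":-80,"gripper":-1},{"wx":0,"wy":0,"wz":0,"tx":0,"ty":10,"tz":-100,"gripper":-1}]'
python3 -m creep '[{"wx":0,"wy":0,"wz":0,"tx":8,"ty":25,"tz":0,"gripper":-1},{"wx":0,"wy":0,"wz":0,"tx":18,"ty":60,"tz":0,"gripper":-1},{"wx":0,"wy":0,"wz":0,"tx":28,"ty":97,"tz":0,"gripper":-1},{"wx":0,"wy":0,"wz":0,"tx":38,"ty":135,"tz":0,"gripper":-1},{"wx":0,"wy":0,"wz":0,"tx":48,"ty":172,"tz":0,"gripper":-1}]'
python3 -m creep '[{"wx":0,"wy":0,"wz":0,"tx":10,"ty":36,"tz":0,"gripper":-1},{"wx":0,"wy":0,"wz":0,"tx":20,"ty":72,"tz":0,"gripper":-1},{"wx":0,"wy":0,"wz":0,"tx":30,"ty":108,"tz":0,"gripper":-1},{"wx":0,"wy":0,"wz":0,"tx":40,"ty":144,"tz":0,"gripper":-1},{"wx":0,"wy":0,"wz":0,"tx":50,"ty":180,"tz":0,"gripper":-1}]'
python3 -m creep '[{"wx":0,"wy":0,"wz":0,"tx":10,"ty":35,"tz":0,"gripper":-1},{"wx":0,"wy":0,"wz":0,"tx":20,"ty":70,"tz":0,"gripper":-1},{"wx":0,"wy":0,"wz":0,"tx":30,"ty":105,"tz":0,"gripper":-1},{"wx":0,"wy":0,"wz":0,"tx":40,"ty":135,"tz":0,"gripper":-1},{"wx":0,"wy":0,"wz":0,"tx":47,"ty":154,"tz":0,"gripper":-1}]'
python3 -m creep '[{"wx":0,"wy":0,"wz":0,"tx":0,"ty":0,"tz":0,"gripper":-1},{"wx":0,"wy":0,"wz":0,"tx":0,"ty":0,"tz":0,"gripper":-1},{"wx":0,"wy":0,"wz":0,"tx":0,"ty":0,"tz":0,"gripper":-1}]'
python3 -c "
from h import *
im,P=cloud('wrist','d.png'); print(blob(im,P,'yellow',.01,.25)[:2]);print(blob(im,P,'yellow',-.005,.014)[:3]); go(.6573,-.1356,.018,7.65)"
```

```text
time_s: 7.13
tool_pos: [0.4417, 0.3481, 0.1645]
tool_rot: [-179.9, -0.0, 8.2]
force: [-0.4, -0.1, -1.6]
grip_width: 0.0449
grasp_force: 20.0
time_s: 7.55
tool_pos: [0.5143, 0.1804, 0.1628]
tool_rot: [-180.0, -0.0, 8.1]
force: [0.3, -0.1, -2.0]
grip_width: 0.0457
grasp_force: 20.0
time_s: 7.97
tool_pos: [0.589, 0.0093, 0.1627]
tool_rot: [-180.0, -0.0, 8.1]
force: [0.3, 0.3, -1.4]
grip_width: 0.0447
grasp_force: 20.0
time_s: 8.38
tool_pos: [0.6571, -0.1399, 0.1624]
tool_rot: [179.9, 0.0, 7.8]
force: [-0.6, -0.9, -1.7]
grip_width: 0.0451
grasp_force: 20.0
time_s: 8.63
tool_pos: [0.6566, -0.1336, 0.1621]
tool_rot: [-179.9, 0.0, 8.1]
force: [-0.0, 0.5, -2.1]
grip_width: 0.0451
grasp_force: 20.0
[(2509, 'pix', [251.0, 217.0], 'mean', [0.6691, -0.1322, 0.1985], 'circ', [0.6412, -0.1533], 0.0482), (446, 'pix', [250.0, 189.0], 'mean', [0.6775, -0.1304, 0.17], 'circ', [0.668, -0.1311], 0.0198)]
[(3112, 'pix', [199.0, 163.0], 'mean', [0.6595, -0.0599, 0.005], 'circ', [0.6317, 0.0228], 0.2228), (1885, 'pix', [253.0, 165.0], 'mean', [0.6667, -0.1344, 0.0063], 'circ', [0.6577, -0.1353], 0.0352), (101, 'pix', [215.0, 266.0], 'mean', [0.5258, -0.1035, 0.0055], 'circ', [0.526, -0.1035], 0.0113)]
t 8.7 pos [ 0.6566 -0.133   0.1623] shift mm [  0.4   2.8 144.3] turn [-0.1  0.   0.5]
```

View pics/d.png

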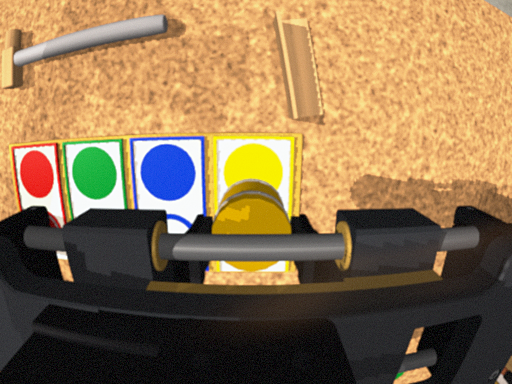

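The tin is held at (250,215), in front of the yellow disc at (253,165). It should rest with the TCP at about 0.0187, so I'll lower 143 mm and release.

```bash
python3 -m creep '[{"wx":0,"wy":0,"wz":0,"tx":-1,"ty":2,"tz":35,"gripper":-1},{"wx":0,"wy":0,"wz":0,"tx":-1,"ty":2,"tz":75,"gripper":-1},{"wx":0,"wy":0,"wz":0,"tx":-1,"ty":2,"tz":105,"gripper":-1},{"wx":0,"wy":0,"wz":0,"tx":-1,"ty":2,"tz":125,"gripper":-1},{"wx":0,"wy":0,"wz":0,"tx":-1,"ty":2,"tz":135,"gripper":-1}]'
python3 -m creep '[{"wx":0,"wy":0,"wz":0,"tx":0,"ty":0,"tz":0,"gripper":-1},{"wx":0,"wy":0,"wz":0,"tx":0,"ty":0,"tz":3,"gripper":-1},{"wx":0,"wy":0,"wz":0,"tx":0,"ty":0,"tz":6,"gripper":-1},{"wx":0,"wy":0,"wz":0,"tx":0,"ty":0,"tz":8,"gripper":-1},{"wx":0,"wy":0,"wz":0,"tx":0,"ty":0,"tz":8,"gripper":-1}]'
python3 -m creep '[{"wx":0,"wy":0,"wz":0,"tx":0,"ty":0,"tz":0,"gripper":-1},{"wx":0,"wy":0,"wz":0,"tx":0,"ty":0,"tz":0,"gripper":-1}]'
```

```text
time_s: 9.1
tool_pos: [0.6534, -0.1344, 0.0237]
tool_rot: [-179.8, 0.3, 8.2]
force: [-1.0, 0.7, -2.1]
grip_width: 0.0452
grasp_force: 20.0
time_s: 9.52
tool_pos: [0.6568, -0.1373, 0.0204]
tool_rot: [180.0, -0.1, 8.0]
force: [-0.2, 0.3, -1.0]
grip_width: 0.045
grasp_force: 20.0
time_s: 9.68
tool_pos: [0.6566, -0.1374, 0.0201]
tool_rot: [180.0, -0.1, 8.0]
force: [0.6, 0.3, -1.6]
grip_width: 0.045
grasp_force: 20.0
```

```bash
python3 -m creep '[{"wx":0,"wy":0,"wz":0,"tx":0,"ty":-1,"tz":2,"gripper":-1},{"wx":0,"wy":0,"wz":0,"tx":0,"ty":-1,"tz":2,"gripper":-1},{"wx":0,"wy":0,"wz":0,"tx":0,"ty":-1,"tz":2,"gripper":1},{"wx":0,"wy":0,"wz":0,"tx":0,"ty":-1,"tz":2,"gripper":1},{"wx":0,"wy":0,"wz":0,"tx":0,"ty":-1,"tz":2,"gripper":1}]'
python3 -m creep '[{"wx":0,"wy":0,"wz":0,"tx":0,"ty":0,"tz":0,"gripper":1},{"wx":0,"wy":0,"wz":0,"tx":0,"ty":0,"tz":0,"gripper":1},{"wx":0,"wy":0,"wz":0,"tx":0,"ty":0,"tz":0,"gripper":1},{"wx":0,"wy":0,"wz":0,"tx":0,"ty":0,"tz":-25,"gripper":1},{"wx":0,"wy":0,"wz":0,"tx":0,"ty":0,"tz":-60,"gripper":1}]'
python3 -m creep '[{"wx":0,"wy":0,"wz":0,"tx":0,"ty":0,"tz":-40,"gripper":1},{"wx":0,"wy":0,"wz":0,"tx":0,"ty":0,"tz":-80,"gripper":1},{"wx":0,"wy":0,"wz":0,"tx":0,"ty":0,"tz":-120,"gripper":1},{"wx":0,"wy":0,"wz":0,"tx":0,"ty":0,"tz":-145,"gripper":1},{"wx":0,"wy":0,"wz":0,"tx":0,"ty":0,"tz":-145,"gripper":1}]'
python3 -c "
from h import *
im,P=cloud('wrist'); print(blob(im,P,'yellow',.05,.065)[:2])"
python3 -m creep '[{"wx":0,"wy":0,"wz":0,"tx":-26,"ty":19,"tz":0,"gripper":1},{"wx":0,"wy":0,"wz":0,"tx":-52,"ty":38,"tz":0,"gripper":1},{"wx":0,"wy":0,"wz":0,"tx":-78,"ty":57,"tz":0,"gripper":1},{"wx":0,"wy":0,"wz":0,"tx":-104,"ty":77,"tz":0,"gripper":1},{"wx":0,"wy":0,"wz":0,"tx":-130,"ty":97,"tz":0,"gripper":1}]'
python3 -m creep '[{"wx":0,"wy":0,"wz":0,"tx":-27,"ty":20,"tz":0,"gripper":1},{"wx":0,"wy":0,"wz":0,"tx":-54,"ty":40,"tz":0,"gripper":1},{"wx":0,"wy":0,"wz":0,"tx":-82,"ty":60,"tz":0,"gripper":1},{"wx":0,"wy":0,"wz":0,"tx":-110,"ty":80,"tz":0,"gripper":1},{"wx":0,"wy":0,"wz":0,"tx":-128,"ty":96,"tz":0,"gripper":1}]'
python3 -m creep '[{"wx":0,"wy":0,"wz":0,"tx":0,"ty":0,"tz":0,"gripper":1},{"wx":0,"wy":0,"wz":0,"tx":0,"ty":0,"tz":0,"gripper":1},{"wx":0,"wy":0,"wz":0,"tx":0,"ty":0,"tz":0,"gripper":1}]'
python3 -c "
from h import *
im,P=cloud('wrist'); y=blob(im,P,'green',.095,.112); print(y); print(blob(im,P,'red',.045,.062)); go(*y[0][6],.062,7.65)"
```

```text
time_s: 10.1
tool_pos: [0.656, -0.136, 0.0173]
tool_rot: [-180.0, -0.0, 8.0]
force: [-0.6, -0.0, 0.6]
grip_width: 0.0578
grasp_force: 0.0
time_s: 10.52
tool_pos: [0.6526, -0.1355, 0.0736]
tool_rot: [-179.9, 0.5, 8.0]
force: [0.4, -0.2, 0.2]
grip_width: 0.0851
grasp_force: 0.0
time_s: 10.93
tool_pos: [0.6595, -0.1371, 0.2305]
tool_rot: [179.8, -0.7, 8.0]
force: [0.8, -0.4, 0.5]
grip_width: 0.0867
grasp_force: 0.0
[(1013, 'pix', [251.0, 173.0], 'mean', [0.6584, -0.1372, 0.0557], 'circ', [0.6581, -0.1372], 0.023)]
time_s: 11.4
tool_pos: [0.5388, -0.2509, 0.2205]
tool_rot: [-179.9, 0.1, 8.1]
force: [0.0, -0.8, -1.5]
grip_width: 0.0871
grasp_force: 0.0
time_s: 11.82
tool_pos: [0.4235, -0.3654, 0.2209]
tool_rot: [-179.9, 0.2, 7.9]
force: [-0.5, -1.4, 0.1]
grip_width: 0.0872
grasp_force: 0.0
time_s: 12.07
tool_pos: [0.4278, -0.3622, 0.2212]
tool_rot: [-179.9, 0.0, 8.1]
force: [0.3, 0.7, -0.2]
grip_width: 0.0869
grasp_force: 0.0
[(1302, 'pix', [251.0, 176.0], 'mean', [0.4312, -0.3618, 0.0997], 'circ', [0.4308, -0.3618], 0.0227)]
[(542, 'pix', [253.0, 156.0], 'mean', [0.447, -0.3618, 0.0497], 'circ', [0.4317, -0.3626], 0.0316)]
t 12.1 pos [ 0.4283 -0.3619  0.2214] shift mm [  2.6   0.5 159.4] turn [-0.1  0.   0.5]
```

```bash
python3 -m creep '[{"wx":0,"wy":0,"wz":0,"tx":2,"ty":0,"tz":40,"gripper":1},{"wx":0,"wy":0,"wz":0,"tx":2,"ty":0,"tz":80,"gripper":1},{"wx":0,"wy":0,"wz":0,"tx":2,"ty":0,"tz":120,"gripper":1},{"wx":0,"wy":0,"wz":0,"tx":2,"ty":0,"tz":147,"gripper":1},{"wx":0,"wy":0,"wz":0,"tx":2,"ty":0,"tz":160,"gripper":1}]'
python3 -m creep '[{"wx":0,"wy":0,"wz":0,"tx":0,"ty":0,"tz":0,"gripper":1},{"wx":0,"wy":0,"wz":0,"tx":0,"ty":0,"tz":0,"gripper":-1},{"wx":0,"wy":0,"wz":0,"tx":0,"ty":0,"tz":0,"gripper":-1},{"wx":0,"wy":0,"wz":0,"tx":0,"ty":0,"tz":0,"gripper":-1},{"wx":0,"wy":0,"wz":0,"tx":0,"ty":0,"tz":0,"gripper":-1}]' 20
python3 -m creep '[{"wx":0,"wy":0,"wz":0,"tx":0,"ty":0,"tz":0,"gripper":-1},{"wx":0,"wy":0,"wz":0,"tx":0,"ty":0,"tz":0,"gripper":-1},{"wx":0,"wy":0,"wz":0,"tx":0,"ty":0,"tz":0,"gripper":-1},{"wx":0,"wy":0,"wz":0,"tx":0,"ty":0,"tz":0,"gripper":-1},{"wx":0,"wy":0,"wz":0,"tx":0,"ty":0,"tz":0,"gripper":-1}]'
python3 -c "
from h import *
go(.6295,.0727,.16,7.65)"
```

```text
time_s: 12.53
tool_pos: [0.4281, -0.3593, 0.0573]
tool_rot: [-179.7, 0.3, 8.2]
force: [0.2, 0.3, -0.4]
grip_width: 0.0871
grasp_force: 0.0
time_s: 12.95
tool_pos: [0.4307, -0.3638, 0.064]
tool_rot: [179.9, -0.1, 8.1]
force: [0.6, -0.5, 0.9]
grip_width: 0.0682
grasp_force: 0.0
time_s: 13.37
tool_pos: [0.4296, -0.363, 0.0627]
tool_rot: [-180.0, -0.0, 8.0]
force: [-0.3, 0.5, 2.1]
grip_width: 0.0452
grasp_force: 20.0
t 13.4 pos [ 0.4296 -0.363   0.0627] shift mm [ 258.9 -403.5  -97.1] turn [-0.  -0.   0.4]
```

```bash
python3 -m creep '[{"wx":0,"wy":0,"wz":0,"tx":0,"ty":0,"tz":-10,"gripper":-1},{"wx":0,"wy":0,"wz":0,"tx":0,"ty":0,"tz":-30,"gripper":-1},{"wx":0,"wy":0,"wz":0,"tx":0,"ty":0,"tz":-55,"gripper":-1},{"wx":0,"wy":0,"wz":0,"tx":0,"ty":0,"tz":-80,"gripper":-1},{"wx":0,"wy":0,"wz":0,"tx":7,"ty":-10,"tz":-100,"gripper":-1}]'
python3 -m creep '[{"wx":0,"wy":0,"wz":0,"tx":14,"ty":-22,"tz":0,"gripper":-1},{"wx":0,"wy":0,"wz":0,"tx":32,"ty":-50,"tz":0,"gripper":-1},{"wx":0,"wy":0,"wz":0,"tx":50,"ty":-78,"tz":0,"gripper":-1},{"wx":0,"wy":0,"wz":0,"tx":68,"ty":-106,"tz":0,"gripper":-1},{"wx":0,"wy":0,"wz":0,"tx":86,"ty":-135,"tz":0,"gripper":-1}]'
python3 -m creep '[{"wx":0,"wy":0,"wz":0,"tx":18,"ty":-28,"tz":0,"gripper":-1},{"wx":0,"wy":0,"wz":0,"tx":36,"ty":-56,"tz":0,"gripper":-1},{"wx":0,"wy":0,"wz":0,"tx":54,"ty":-84,"tz":0,"gripper":-1},{"wx":0,"wy":0,"wz":0,"tx":72,"ty":-112,"tz":0,"gripper":-1},{"wx":0,"wy":0,"wz":0,"tx":90,"ty":-140,"tz":0,"gripper":-1}]'
python3 -m creep '[{"wx":0,"wy":0,"wz":0,"tx":18,"ty":-28,"tz":0,"gripper":-1},{"wx":0,"wy":0,"wz":0,"tx":36,"ty":-56,"tz":0,"gripper":-1},{"wx":0,"wy":0,"wz":0,"tx":54,"ty":-84,"tz":0,"gripper":-1},{"wx":0,"wy":0,"wz":0,"tx":68,"ty":-106,"tz":0,"gripper":-1},{"wx":0,"wy":0,"wz":0,"tx":76,"ty":-119,"tz":0,"gripper":-1}]'
python3 -m creep '[{"wx":0,"wy":0,"wz":0,"tx":0,"ty":0,"tz":0,"gripper":-1},{"wx":0,"wy":0,"wz":0,"tx":0,"ty":0,"tz":0,"gripper":-1},{"wx":0,"wy":0,"wz":0,"tx":0,"ty":0,"tz":0,"gripper":-1},{"wx":0,"wy":0,"wz":0,"tx":0,"ty":0,"tz":0,"gripper":-1}]'
python3 -c "
from h import *
im,P=cloud('wrist'); print(blob(im,P,'green',-.005,.014)[:2]); go(.6295,.0727,.0185,7.65)"
```

```text
time_s: 13.78
tool_pos: [0.4333, -0.3553, 0.1645]
tool_rot: [179.8, 0.0, 7.8]
force: [0.9, 0.3, -2.7]
grip_width: 0.0453
grasp_force: 20.0
time_s: 14.2
tool_pos: [0.5014, -0.2056, 0.1627]
tool_rot: [180.0, -0.0, 8.0]
force: [1.6, -0.7, -1.8]
grip_width: 0.0451
grasp_force: 20.0
time_s: 14.62
tool_pos: [0.571, -0.0541, 0.1626]
tool_rot: [180.0, 0.0, 8.0]
force: [0.7, -1.1, -1.6]
grip_width: 0.0453
grasp_force: 20.0
time_s: 15.03
tool_pos: [0.6298, 0.0775, 0.1621]
tool_rot: [-179.9, 0.0, 8.3]
force: [-0.5, 1.2, -1.4]
grip_width: 0.0451
grasp_force: 20.0
time_s: 15.37
tool_pos: [0.6292, 0.0703, 0.1625]
tool_rot: [179.9, 0.0, 7.8]
force: [-0.9, -0.9, -1.9]
grip_width: 0.0452
grasp_force: 20.0
[(1830, 'pix', [249.0, 165.0], 'mean', [0.6385, 0.0743, 0.0062], 'circ', [0.6295, 0.0727], 0.0347), (498, 'pix', [249.0, 164.0], 'mean', [0.6402, 0.0746, 0.0087], 'circ', [0.6234, 0.0711], 0.0675)]
t 15.4 pos [0.6292 0.0706 0.1626] shift mm [  0.6  -2.2 144.1] turn [0.1 0.  0.2]
```

```bash
python3 -m creep '[{"wx":0,"wy":0,"wz":0,"tx":-1,"ty":-2,"tz":35,"gripper":-1},{"wx":0,"wy":0,"wz":0,"tx":-1,"ty":-2,"tz":75,"gripper":-1},{"wx":0,"wy":0,"wz":0,"tx":-1,"ty":-2,"tz":105,"gripper":-1},{"wx":0,"wy":0,"wz":0,"tx":-1,"ty":-2,"tz":125,"gripper":-1},{"wx":0,"wy":0,"wz":0,"tx":-1,"ty":-2,"tz":135,"gripper":-1}]'
python3 -m creep '[{"wx":0,"wy":0,"wz":0,"tx":0,"ty":0,"tz":0,"gripper":-1},{"wx":0,"wy":0,"wz":0,"tx":0,"ty":0,"tz":4,"gripper":-1},{"wx":0,"wy":0,"wz":0,"tx":0,"ty":0,"tz":7,"gripper":-1},{"wx":0,"wy":0,"wz":0,"tx":0,"ty":0,"tz":10,"gripper":-1},{"wx":0,"wy":0,"wz":0,"tx":0,"ty":0,"tz":10,"gripper":-1}]'
python3 -m creep '[{"wx":0,"wy":0,"wz":0,"tx":0,"ty":0,"tz":0,"gripper":-1},{"wx":0,"wy":0,"wz":0,"tx":0,"ty":0,"tz":0,"gripper":-1}]'
```

```text
time_s: 15.83
tool_pos: [0.6254, 0.073, 0.0239]
tool_rot: [180.0, 0.3, 7.9]
force: [-1.0, -0.5, -2.8]
grip_width: 0.045
grasp_force: 20.0
time_s: 16.25
tool_pos: [0.6297, 0.075, 0.0188]
tool_rot: [180.0, -0.2, 8.0]
force: [0.9, -0.3, -0.4]
grip_width: 0.0449
grasp_force: 20.0
time_s: 16.42
tool_pos: [0.6297, 0.075, 0.0188]
tool_rot: [180.0, -0.2, 8.0]
force: [2.3, -1.3, 1.3]
grip_width: 0.0449
grasp_force: 20.0
```

```bash
python3 -m creep '[{"wx":0,"wy":0,"wz":0,"tx":0,"ty":1,"tz":0,"gripper":1},{"wx":0,"wy":0,"wz":0,"tx":0,"ty":1,"tz":0,"gripper":1},{"wx":0,"wy":0,"wz":0,"tx":0,"ty":1,"tz":0,"gripper":1},{"wx":0,"wy":0,"wz":0,"tx":0,"ty":1,"tz":0,"gripper":1},{"wx":0,"wy":0,"wz":0,"tx":0,"ty":1,"tz":0,"gripper":1}]'
python3 -m creep '[{"wx":0,"wy":0,"wz":0,"tx":0,"ty":0,"tz":0,"gripper":1},{"wx":0,"wy":0,"wz":0,"tx":0,"ty":0,"tz":-20,"gripper":1},{"wx":0,"wy":0,"wz":0,"tx":0,"ty":0,"tz":-50,"gripper":1},{"wx":0,"wy":0,"wz":0,"tx":0,"ty":0,"tz":-90,"gripper":1},{"wx":0,"wy":0,"wz":0,"tx":0,"ty":0,"tz":-130,"gripper":1}]'
python3 -m creep '[{"wx":0,"wy":0,"wz":0,"tx":0,"ty":0,"tz":-40,"gripper":1},{"wx":0,"wy":0,"wz":0,"tx":0,"ty":0,"tz":-70,"gripper":1},{"wx":0,"wy":0,"wz":0,"tx":0,"ty":0,"tz":-70,"gripper":1},{"wx":0,"wy":0,"wz":0,"tx":0,"ty":0,"tz":-70,"gripper":1},{"wx":0,"wy":0,"wz":0,"tx":0,"ty":0,"tz":-70,"gripper":1}]'
python3 -c "
from h import *
im,P=cloud('wrist'); print(blob(im,P,'green',.05,.065)[:2])"
python3 -m creep '[{"wx":0,"wy":0,"wz":0,"tx":-14,"ty":-30,"tz":0,"gripper":1},{"wx":0,"wy":0,"wz":0,"tx":-28,"ty":-60,"tz":0,"gripper":1},{"wx":0,"wy":0,"wz":0,"tx":-42,"ty":-90,"tz":0,"gripper":1},{"wx":0,"wy":0,"wz":0,"tx":-56,"ty":-120,"tz":0,"gripper":1},{"wx":0,"wy":0,"wz":0,"tx":-70,"ty":-150,"tz":0,"gripper":1}]'
python3 -m creep '[{"wx":0,"wy":0,"wz":0,"tx":-15,"ty":-33,"tz":0,"gripper":1},{"wx":0,"wy":0,"wz":0,"tx":-30,"ty":-66,"tz":0,"gripper":1},{"wx":0,"wy":0,"wz":0,"tx":-45,"ty":-99,"tz":0,"gripper":1},{"wx":0,"wy":0,"wz":0,"tx":-62,"ty":-132,"tz":0,"gripper":1},{"wx":0,"wy":0,"wz":0,"tx":-73,"ty":-155,"tz":0,"gripper":1}]'
python3 -m creep '[{"wx":0,"wy":0,"wz":0,"tx":0,"ty":0,"tz":0,"gripper":1},{"wx":0,"wy":0,"wz":0,"tx":0,"ty":0,"tz":0,"gripper":1},{"wx":0,"wy":0,"wz":0,"tx":0,"ty":0,"tz":0,"gripper":1},{"wx":0,"wy":0,"wz":0,"tx":0,"ty":0,"tz":0,"gripper":1}]'
python3 -c "
from h import *
im,P=cloud('wrist'); y=blob(im,P,'blue',.045,.062); print(y); go(*y[0][6],.012,7.65)"
```

```text
time_s: 16.83
tool_pos: [0.628, 0.0739, 0.0172]
tool_rot: [180.0, 0.0, 8.0]
force: [-0.7, 0.3, -0.2]
grip_width: 0.0707
grasp_force: 0.0
time_s: 17.25
tool_pos: [0.6272, 0.0737, 0.1477]
tool_rot: [180.0, 0.2, 8.0]
force: [1.2, 0.4, -0.2]
grip_width: 0.0867
grasp_force: 0.0
time_s: 17.67
tool_pos: [0.6278, 0.0739, 0.2166]
tool_rot: [180.0, 0.1, 8.0]
force: [0.2, -0.3, -0.5]
grip_width: 0.0869
grasp_force: 0.0
[(1078, 'pix', [251.0, 170.0], 'mean', [0.6309, 0.0747, 0.0556], 'circ', [0.6305, 0.0749], 0.0231)]
time_s: 18.13
tool_pos: [0.536, 0.2134, 0.2151]
tool_rot: [179.9, 0.2, 8.0]
force: [0.1, 1.1, -0.3]
grip_width: 0.0872
grasp_force: 0.0
time_s: 18.55
tool_pos: [0.4401, 0.3587, 0.2153]
tool_rot: [180.0, 0.2, 8.3]
force: [-0.3, -0.2, 0.3]
grip_width: 0.0868
grasp_force: 0.0
time_s: 18.88
tool_pos: [0.445, 0.354, 0.2163]
tool_rot: [179.9, 0.1, 7.9]
force: [0.5, 0.2, 0.8]
grip_width: 0.0868
grasp_force: 0.0
[(1991, 'pix', [250.0, 171.0], 'mean', [0.4455, 0.3551, 0.0497], 'circ', [0.4452, 0.3551], 0.0317)]
t 18.9 pos [0.4451 0.3541 0.2166] shift mm [  0.4  -1.3 204.6] turn [0.1 0.  0.2]
```

```bash
python3 -m creep '[{"wx":0,"wy":0,"wz":0,"tx":0,"ty":-1,"tz":40,"gripper":1},{"wx":0,"wy":0,"wz":0,"tx":0,"ty":-1,"tz":80,"gripper":1},{"wx":0,"wy":0,"wz":0,"tx":0,"ty":-1,"tz":120,"gripper":1},{"wx":0,"wy":0,"wz":0,"tx":0,"ty":-1,"tz":155,"gripper":1},{"wx":0,"wy":0,"wz":0,"tx":0,"ty":-1,"tz":180,"gripper":1}]'
python3 -m creep '[{"wx":0,"wy":0,"wz":0,"tx":0,"ty":0,"tz":14,"gripper":1},{"wx":0,"wy":0,"wz":0,"tx":0,"ty":0,"tz":22,"gripper":1},{"wx":0,"wy":0,"wz":0,"tx":0,"ty":0,"tz":22,"gripper":-1},{"wx":0,"wy":0,"wz":0,"tx":0,"ty":0,"tz":22,"gripper":-1},{"wx":0,"wy":0,"wz":0,"tx":0,"ty":0,"tz":22,"gripper":-1}]' 30
python3 -m creep '[{"wx":0,"wy":0,"wz":0,"tx":0,"ty":0,"tz":0,"gripper":-1},{"wx":0,"wy":0,"wz":0,"tx":0,"ty":0,"tz":0,"gripper":-1},{"wx":0,"wy":0,"wz":0,"tx":0,"ty":0,"tz":0,"gripper":-1},{"wx":0,"wy":0,"wz":0,"tx":0,"ty":0,"tz":0,"gripper":-1},{"wx":0,"wy":0,"wz":0,"tx":0,"ty":0,"tz":0,"gripper":-1}]'
python3 -c "
from h import *
go(.6437,-.0312,.125,7.65)"
```

```text
time_s: 19.35
tool_pos: [0.4433, 0.354, 0.0337]
tool_rot: [179.8, 0.2, 7.9]
force: [-0.7, -0.4, -0.2]
grip_width: 0.087
grasp_force: 0.0
time_s: 19.77
tool_pos: [0.4452, 0.3574, 0.0169]
tool_rot: [-179.9, -0.1, 8.0]
force: [-0.2, -0.1, 0.6]
grip_width: 0.0746
grasp_force: 0.0
time_s: 20.18
tool_pos: [0.4451, 0.3568, 0.0168]
tool_rot: [180.0, -0.1, 8.0]
force: [0.4, -2.4, 6.4]
grip_width: 0.0624
grasp_force: 30.0
t 20.2 pos [0.4451 0.3568 0.0168] shift mm [ 142.8  411.9 -107.8] turn [ 0.  -0.1  0.4]
```

```bash
python3 -m creep '[{"wx":0,"wy":0,"wz":0,"tx":0,"ty":0,"tz":-10,"gripper":-1},{"wx":0,"wy":0,"wz":0,"tx":0,"ty":0,"tz":-30,"gripper":-1},{"wx":0,"wy":0,"wz":0,"tx":0,"ty":0,"tz":-60,"gripper":-1},{"wx":0,"wy":0,"wz":0,"tx":0,"ty":0,"tz":-90,"gripper":-1},{"wx":0,"wy":0,"wz":0,"tx":3,"ty":10,"tz":-110,"gripper":-1}]'
python3 -m creep '[{"wx":0,"wy":0,"wz":0,"tx":8,"ty":22,"tz":0,"gripper":-1},{"wx":0,"wy":0,"wz":0,"tx":18,"ty":50,"tz":0,"gripper":-1},{"wx":0,"wy":0,"wz":0,"tx":28,"ty":78,"tz":0,"gripper":-1},{"wx":0,"wy":0,"wz":0,"tx":37,"ty":107,"tz":0,"gripper":-1},{"wx":0,"wy":0,"wz":0,"tx":47,"ty":137,"tz":0,"gripper":-1}]'
python3 -m creep '[{"wx":0,"wy":0,"wz":0,"tx":10,"ty":30,"tz":0,"gripper":-1},{"wx":0,"wy":0,"wz":0,"tx":20,"ty":60,"tz":0,"gripper":-1},{"wx":0,"wy":0,"wz":0,"tx":30,"ty":90,"tz":0,"gripper":-1},{"wx":0,"wy":0,"wz":0,"tx":40,"ty":119,"tz":0,"gripper":-1},{"wx":0,"wy":0,"wz":0,"tx":50,"ty":148,"tz":0,"gripper":-1}]'
python3 -m creep '[{"wx":0,"wy":0,"wz":0,"tx":10,"ty":28,"tz":0,"gripper":-1},{"wx":0,"wy":0,"wz":0,"tx":20,"ty":56,"tz":0,"gripper":-1},{"wx":0,"wy":0,"wz":0,"tx":30,"ty":84,"tz":0,"gripper":-1},{"wx":0,"wy":0,"wz":0,"tx":38,"ty":105,"tz":0,"gripper":-1},{"wx":0,"wy":0,"wz":0,"tx":43,"ty":116,"tz":0,"gripper":-1}]'
python3 -m creep '[{"wx":0,"wy":0,"wz":0,"tx":0,"ty":0,"tz":0,"gripper":-1},{"wx":0,"wy":0,"wz":0,"tx":0,"ty":0,"tz":0,"gripper":-1},{"wx":0,"wy":0,"wz":0,"tx":0,"ty":0,"tz":0,"gripper":-1},{"wx":0,"wy":0,"wz":0,"tx":0,"ty":0,"tz":0,"gripper":-1}]'
python3 -c "
from h import *
im,P=cloud('wrist'); print(blob(im,P,'blue',-.005,.014)[:2]); go(.6437,-.0312,.0228,7.65)"
```

```text
time_s: 20.6
tool_pos: [0.4469, 0.3509, 0.1281]
tool_rot: [-179.8, -0.1, 8.3]
force: [0.4, 0.6, -3.8]
grip_width: 0.0625
grasp_force: 30.0
time_s: 21.02
tool_pos: [0.5134, 0.2178, 0.1252]
tool_rot: [-180.0, 0.1, 8.1]
force: [0.6, 0.8, -3.5]
grip_width: 0.0626
grasp_force: 30.0
time_s: 21.43
tool_pos: [0.584, 0.0779, 0.1251]
tool_rot: [-180.0, 0.0, 8.1]
force: [0.3, 1.2, -3.4]
grip_width: 0.0624
grasp_force: 30.0
time_s: 21.85
tool_pos: [0.6433, -0.0341, 0.1249]
tool_rot: [179.9, 0.0, 7.8]
force: [-0.0, -0.8, -3.8]
grip_width: 0.0625
grasp_force: 30.0
time_s: 22.18
tool_pos: [0.6424, -0.0272, 0.1253]
tool_rot: [-179.9, 0.0, 8.2]
force: [-0.3, -0.1, -4.5]
grip_width: 0.0626
grasp_force: 30.0
[(1171, 'pix', [257.0, 162.0], 'mean', [0.6628, -0.0309, 0.0062], 'circ', [0.644, -0.0312], 0.0348), (577, 'pix', [259.0, 156.0], 'mean', [0.6694, -0.0315, 0.0088], 'circ', [0.6532, -0.0305], 0.0567)]
t 22.2 pos [ 0.6425 -0.0276  0.1254] shift mm [  0.7   3.9 102.6] turn [-0.1  0.   0.6]
```

```bash
python3 -m creep '[{"wx":0,"wy":0,"wz":0,"tx":1,"ty":3,"tz":25,"gripper":-1},{"wx":0,"wy":0,"wz":0,"tx":1,"ty":3,"tz":50,"gripper":-1},{"wx":0,"wy":0,"wz":0,"tx":1,"ty":3,"tz":72,"gripper":-1},{"wx":0,"wy":0,"wz":0,"tx":1,"ty":3,"tz":86,"gripper":-1},{"wx":0,"wy":0,"wz":0,"tx":1,"ty":3,"tz":94,"gripper":-1}]'
python3 -m creep '[{"wx":0,"wy":0,"wz":0,"tx":0,"ty":0,"tz":0,"gripper":-1},{"wx":0,"wy":0,"wz":0,"tx":0,"ty":0,"tz":4,"gripper":-1},{"wx":0,"wy":0,"wz":0,"tx":0,"ty":0,"tz":7,"gripper":-1},{"wx":0,"wy":0,"wz":0,"tx":0,"ty":0,"tz":9,"gripper":-1},{"wx":0,"wy":0,"wz":0,"tx":0,"ty":0,"tz":9,"gripper":-1}]'
python3 -m creep '[{"wx":0,"wy":0,"wz":0,"tx":0,"ty":0,"tz":0,"gripper":-1},{"wx":0,"wy":0,"wz":0,"tx":0,"ty":0,"tz":0,"gripper":-1}]'
```

```text
time_s: 22.65
tool_pos: [0.6424, -0.0313, 0.029]
tool_rot: [-179.9, 0.2, 8.1]
force: [-1.7, 0.3, -3.8]
grip_width: 0.0624
grasp_force: 30.0
time_s: 23.07
tool_pos: [0.645, -0.0328, 0.0231]
tool_rot: [180.0, -0.1, 8.0]
force: [-0.9, 0.1, -3.9]
grip_width: 0.0624
grasp_force: 30.0
time_s: 23.23
tool_pos: [0.6448, -0.0329, 0.023]
tool_rot: [180.0, -0.1, 8.0]
force: [-0.5, 0.5, -2.5]
grip_width: 0.0624
grasp_force: 30.0
```

```bash
python3 -m creep '[{"wx":0,"wy":0,"wz":0,"tx":0,"ty":-1,"tz":1,"gripper":-1},{"wx":0,"wy":0,"wz":0,"tx":0,"ty":-1,"tz":1,"gripper":1},{"wx":0,"wy":0,"wz":0,"tx":0,"ty":-1,"tz":1,"gripper":1},{"wx":0,"wy":0,"wz":0,"tx":0,"ty":-1,"tz":1,"gripper":1},{"wx":0,"wy":0,"wz":0,"tx":0,"ty":-1,"tz":1,"gripper":1}]'
python3 -m creep '[{"wx":0,"wy":0,"wz":0,"tx":0,"ty":0,"tz":0,"gripper":1},{"wx":0,"wy":0,"wz":0,"tx":0,"ty":0,"tz":0,"gripper":1},{"wx":0,"wy":0,"wz":0,"tx":0,"ty":0,"tz":-20,"gripper":1},{"wx":0,"wy":0,"wz":0,"tx":0,"ty":0,"tz":-55,"gripper":1},{"wx":0,"wy":0,"wz":0,"tx":0,"ty":0,"tz":-95,"gripper":1}]'
python3 -m creep '[{"wx":0,"wy":0,"wz":0,"tx":0,"ty":0,"tz":-40,"gripper":1},{"wx":0,"wy":0,"wz":0,"tx":0,"ty":0,"tz":-80,"gripper":1},{"wx":0,"wy":0,"wz":0,"tx":0,"ty":0,"tz":-100,"gripper":1},{"wx":0,"wy":0,"wz":0,"tx":0,"ty":0,"tz":-100,"gripper":1},{"wx":0,"wy":0,"wz":0,"tx":0,"ty":0,"tz":-100,"gripper":1}]'
python3 -c "
from h import *
im,P=cloud('wrist'); print(blob(im,P,'blue',.05,.065)[:2]);print(blob(im,P,'yellow',.05,.065)[:2]); print(blob(im,P,'green',.05,.065)[:2])"
python3 -m creep '[{"wx":0,"wy":0,"wz":0,"tx":-25,"ty":29,"tz":0,"gripper":1},{"wx":0,"wy":0,"wz":0,"tx":-50,"ty":58,"tz":0,"gripper":1},{"wx":0,"wy":0,"wz":0,"tx":-75,"ty":87,"tz":0,"gripper":1},{"wx":0,"wy":0,"wz":0,"tx":-100,"ty":116,"tz":0,"gripper":1},{"wx":0,"wy":0,"wz":0,"tx":-125,"ty":145,"tz":0,"gripper":1}]'
python3 -m creep '[{"wx":0,"wy":0,"wz":0,"tx":-26,"ty":30,"tz":0,"gripper":1},{"wx":0,"wy":0,"wz":0,"tx":-52,"ty":60,"tz":0,"gripper":1},{"wx":0,"wy":0,"wz":0,"tx":-78,"ty":90,"tz":0,"gripper":1},{"wx":0,"wy":0,"wz":0,"tx":-105,"ty":122,"tz":0,"gripper":1},{"wx":0,"wy":0,"wz":0,"tx":-124,"ty":143,"tz":0,"gripper":1}]'
python3 -m creep '[{"wx":0,"wy":0,"wz":0,"tx":-8,"ty":9,"tz":0,"gripper":1},{"wx":0,"wy":0,"wz":0,"tx":-8,"ty":9,"tz":0,"gripper":1},{"wx":0,"wy":0,"wz":0,"tx":-8,"ty":9,"tz":0,"gripper":1},{"wx":0,"wy":0,"wz":0,"tx":-8,"ty":9,"tz":0,"gripper":1},{"wx":0,"wy":0,"wz":0,"tx":-8,"ty":9,"tz":0,"gripper":1}]'
python3 -c "
from h import *
im,P=cloud('wrist'); y=blob(im,P,'red',.045,.062); print(y); go(*y[0][6],.014,7.65)"
```

```text
time_s: 23.65
tool_pos: [0.6446, -0.0316, 0.0216]
tool_rot: [-180.0, -0.0, 8.0]
force: [0.5, -0.7, -0.2]
grip_width: 0.0813
grasp_force: 0.0
time_s: 24.07
tool_pos: [0.6421, -0.0317, 0.1147]
tool_rot: [-180.0, 0.3, 8.0]
force: [0.3, 1.1, -0.0]
grip_width: 0.0869
grasp_force: 0.0
time_s: 24.48
tool_pos: [0.6452, -0.0319, 0.2181]
tool_rot: [180.0, -0.2, 8.0]
force: [0.5, 0.5, -1.5]
grip_width: 0.0871
grasp_force: 0.0
[(2016, 'pix', [252.0, 173.0], 'mean', [0.6449, -0.0327, 0.0557], 'circ', [0.6444, -0.0328], 0.0314)]
[(978, 'pix', [335.0, 174.0], 'mean', [0.6583, -0.1353, 0.0555], 'circ', [0.658, -0.1362], 0.023)]
[(942, 'pix', [165.0, 172.0], 'mean', [0.6315, 0.0737, 0.0557], 'circ', [0.631, 0.0749], 0.0229)]
time_s: 24.95
tool_pos: [0.5384, -0.1938, 0.2139]
tool_rot: [-179.9, 0.2, 8.1]
force: [0.7, -0.8, -0.1]
grip_width: 0.0868
grasp_force: 0.0
time_s: 25.37
tool_pos: [0.4338, -0.355, 0.2143]
tool_rot: [-180.0, 0.2, 7.8]
force: [0.7, -1.7, -0.8]
grip_width: 0.0871
grasp_force: 0.0
time_s: 25.78
tool_pos: [0.4331, -0.3594, 0.2158]
tool_rot: [-179.9, 0.0, 8.3]
force: [-0.5, -0.0, -0.2]
grip_width: 0.0868
grasp_force: 0.0
[(2001, 'pix', [254.0, 173.0], 'mean', [0.4325, -0.3625, 0.0497], 'circ', [0.4321, -0.3628], 0.0319)]
t 25.8 pos [ 0.4329 -0.3597  0.216 ] shift mm [ -1.2   3.1 202. ] turn [-0.  -0.   0.6]
```

```bash
python3 -m creep '[{"wx":0,"wy":0,"wz":0,"tx":-1,"ty":2,"tz":40,"gripper":1},{"wx":0,"wy":0,"wz":0,"tx":-1,"ty":2,"tz":80,"gripper":1},{"wx":0,"wy":0,"wz":0,"tx":-1,"ty":2,"tz":120,"gripper":1},{"wx":0,"wy":0,"wz":0,"tx":-1,"ty":2,"tz":155,"gripper":1},{"wx":0,"wy":0,"wz":0,"tx":-1,"ty":2,"tz":180,"gripper":1}]'
python3 -m creep '[{"wx":0,"wy":0,"wz":0,"tx":0,"ty":0,"tz":14,"gripper":1},{"wx":0,"wy":0,"wz":0,"tx":0,"ty":0,"tz":22,"gripper":1},{"wx":0,"wy":0,"wz":0,"tx":0,"ty":0,"tz":22,"gripper":-1},{"wx":0,"wy":0,"wz":0,"tx":0,"ty":0,"tz":22,"gripper":-1},{"wx":0,"wy":0,"wz":0,"tx":0,"ty":0,"tz":22,"gripper":-1}]' 30
python3 -m creep '[{"wx":0,"wy":0,"wz":0,"tx":0,"ty":0,"tz":0,"gripper":-1},{"wx":0,"wy":0,"wz":0,"tx":0,"ty":0,"tz":0,"gripper":-1},{"wx":0,"wy":0,"wz":0,"tx":0,"ty":0,"tz":0,"gripper":-1},{"wx":0,"wy":0,"wz":0,"tx":0,"ty":0,"tz":0,"gripper":-1},{"wx":0,"wy":0,"wz":0,"tx":0,"ty":0,"tz":0,"gripper":-1}]'
python3 -c "
from h import *
go(.6155,.177,.126,7.65)"
```

```text
time_s: 26.25
tool_pos: [0.4301, -0.3613, 0.0329]
tool_rot: [-179.8, 0.1, 8.2]
force: [0.5, -0.3, 0.1]
grip_width: 0.0869
grasp_force: 0.0
time_s: 26.67
tool_pos: [0.432, -0.3645, 0.0159]
tool_rot: [179.9, -0.1, 8.1]
force: [0.1, 0.1, 0.9]
grip_width: 0.0745
grasp_force: 0.0
time_s: 27.08
tool_pos: [0.4316, -0.3639, 0.0158]
tool_rot: [180.0, -0.1, 8.0]
force: [-1.3, 3.4, 6.4]
grip_width: 0.0627
grasp_force: 30.0
t 27.1 pos [ 0.4316 -0.3639  0.0158] shift mm [ 258.1 -509.8 -109.9] turn [ 0.  -0.1  0.4]
```

```bash
python3 -m creep '[{"wx":0,"wy":0,"wz":0,"tx":0,"ty":0,"tz":-10,"gripper":-1},{"wx":0,"wy":0,"wz":0,"tx":0,"ty":0,"tz":-30,"gripper":-1},{"wx":0,"wy":0,"wz":0,"tx":0,"ty":0,"tz":-60,"gripper":-1},{"wx":0,"wy":0,"wz":0,"tx":0,"ty":0,"tz":-90,"gripper":-1},{"wx":0,"wy":0,"wz":0,"tx":5,"ty":-10,"tz":-110,"gripper":-1}]'
python3 -m creep '[{"wx":0,"wy":0,"wz":0,"tx":12,"ty":-23,"tz":0,"gripper":-1},{"wx":0,"wy":0,"wz":0,"tx":28,"ty":-56,"tz":0,"gripper":-1},{"wx":0,"wy":0,"wz":0,"tx":45,"ty":-90,"tz":0,"gripper":-1},{"wx":0,"wy":0,"wz":0,"tx":63,"ty":-125,"tz":0,"gripper":-1},{"wx":0,"wy":0,"wz":0,"tx":81,"ty":-160,"tz":0,"gripper":-1}]'
python3 -m creep '[{"wx":0,"wy":0,"wz":0,"tx":18,"ty":-35,"tz":0,"gripper":-1},{"wx":0,"wy":0,"wz":0,"tx":36,"ty":-70,"tz":0,"gripper":-1},{"wx":0,"wy":0,"wz":0,"tx":54,"ty":-105,"tz":0,"gripper":-1},{"wx":0,"wy":0,"wz":0,"tx":72,"ty":-140,"tz":0,"gripper":-1},{"wx":0,"wy":0,"wz":0,"tx":90,"ty":-175,"tz":0,"gripper":-1}]'
python3 -m creep '[{"wx":0,"wy":0,"wz":0,"tx":18,"ty":-35,"tz":0,"gripper":-1},{"wx":0,"wy":0,"wz":0,"tx":36,"ty":-70,"tz":0,"gripper":-1},{"wx":0,"wy":0,"wz":0,"tx":54,"ty":-105,"tz":0,"gripper":-1},{"wx":0,"wy":0,"wz":0,"tx":70,"ty":-138,"tz":0,"gripper":-1},{"wx":0,"wy":0,"wz":0,"tx":82,"ty":-163,"tz":0,"gripper":-1}]'
python3 -m creep '[{"wx":0,"wy":0,"wz":0,"tx":0,"ty":-2,"tz":0,"gripper":-1},{"wx":0,"wy":0,"wz":0,"tx":0,"ty":-2,"tz":0,"gripper":-1},{"wx":0,"wy":0,"wz":0,"tx":0,"ty":-2,"tz":0,"gripper":-1},{"wx":0,"wy":0,"wz":0,"tx":0,"ty":-2,"tz":0,"gripper":-1},{"wx":0,"wy":0,"wz":0,"tx":0,"ty":-2,"tz":0,"gripper":-1}]'
python3 -c "
from h import *
im,P=cloud('wrist'); print(blob(im,P,'red',-.005,.014)[:3]); go(.6155,.177,.0218,7.65)"
```

```text
time_s: 27.5
tool_pos: [0.433, -0.357, 0.1274]
tool_rot: [179.8, -0.1, 7.8]
force: [1.0, -0.5, -2.5]
grip_width: 0.0626
grasp_force: 30.0
time_s: 27.92
tool_pos: [0.4917, -0.1825, 0.1245]
tool_rot: [180.0, 0.0, 8.0]
force: [0.9, 0.2, -4.3]
grip_width: 0.0629
grasp_force: 30.0
time_s: 28.33
tool_pos: [0.5565, 0.0034, 0.1244]
tool_rot: [180.0, 0.0, 8.0]
force: [-0.1, 0.2, -3.9]
grip_width: 0.0628
grasp_force: 30.0
time_s: 28.75
tool_pos: [0.615, 0.1788, 0.1241]
tool_rot: [-179.9, 0.0, 8.2]
force: [-0.1, 0.2, -3.0]
grip_width: 0.0627
grasp_force: 30.0
time_s: 29.17
tool_pos: [0.6149, 0.1747, 0.1244]
tool_rot: [179.9, 0.0, 7.9]
force: [-0.2, -0.1, -3.1]
grip_width: 0.0625
grasp_force: 30.0
[(1122, 'pix', [248.0, 161.0], 'mean', [0.6349, 0.1807, 0.0062], 'circ', [0.6183, 0.1773], 0.0346), (589, 'pix', [247.0, 155.0], 'mean', [0.6415, 0.1823, 0.0088], 'circ', [0.6278, 0.1785], 0.0552)]
t 29.2 pos [0.6149 0.175  0.1245] shift mm [  0.8  -2.  102.7] turn [ 0.  -0.   0.2]
```

```bash
python3 -m creep '[{"wx":0,"wy":0,"wz":0,"tx":1,"ty":-1,"tz":25,"gripper":-1},{"wx":0,"wy":0,"wz":0,"tx":1,"ty":-1,"tz":50,"gripper":-1},{"wx":0,"wy":0,"wz":0,"tx":1,"ty":-1,"tz":72,"gripper":-1},{"wx":0,"wy":0,"wz":0,"tx":1,"ty":-1,"tz":86,"gripper":-1},{"wx":0,"wy":0,"wz":0,"tx":1,"ty":-1,"tz":94,"gripper":-1}]'
python3 -m creep '[{"wx":0,"wy":0,"wz":0,"tx":0,"ty":0,"tz":0,"gripper":-1},{"wx":0,"wy":0,"wz":0,"tx":0,"ty":0,"tz":4,"gripper":-1},{"wx":0,"wy":0,"wz":0,"tx":0,"ty":0,"tz":7,"gripper":-1},{"wx":0,"wy":0,"wz":0,"tx":0,"ty":0,"tz":9,"gripper":-1},{"wx":0,"wy":0,"wz":0,"tx":0,"ty":0,"tz":9,"gripper":-1}]'
python3 -m creep '[{"wx":0,"wy":0,"wz":0,"tx":0,"ty":0,"tz":0,"gripper":-1},{"wx":0,"wy":0,"wz":0,"tx":0,"ty":0,"tz":0,"gripper":-1}]'
```

```text
time_s: 29.63
tool_pos: [0.6141, 0.1764, 0.028]
tool_rot: [179.9, 0.2, 8.0]
force: [0.1, -0.3, -3.9]
grip_width: 0.0623
grasp_force: 30.0
time_s: 30.05
tool_pos: [0.6162, 0.1782, 0.022]
tool_rot: [-180.0, -0.1, 8.0]
force: [-0.9, -0.0, -3.7]
grip_width: 0.0625
grasp_force: 30.0
time_s: 30.22
tool_pos: [0.6159, 0.1783, 0.0219]
tool_rot: [-180.0, -0.0, 8.0]
force: [-0.5, 0.5, -2.3]
grip_width: 0.0626
grasp_force: 30.0
```

```bash
python3 -m creep '[{"wx":0,"wy":0,"wz":0,"tx":0,"ty":1,"tz":1,"gripper":-1},{"wx":0,"wy":0,"wz":0,"tx":0,"ty":1,"tz":1,"gripper":1},{"wx":0,"wy":0,"wz":0,"tx":0,"ty":1,"tz":1,"gripper":1},{"wx":0,"wy":0,"wz":0,"tx":0,"ty":1,"tz":1,"gripper":1},{"wx":0,"wy":0,"wz":0,"tx":0,"ty":1,"tz":1,"gripper":1}]'
python3 -m creep '[{"wx":0,"wy":0,"wz":0,"tx":0,"ty":0,"tz":0,"gripper":1},{"wx":0,"wy":0,"wz":0,"tx":0,"ty":0,"tz":0,"gripper":1},{"wx":0,"wy":0,"wz":0,"tx":0,"ty":0,"tz":-20,"gripper":1},{"wx":0,"wy":0,"wz":0,"tx":0,"ty":0,"tz":-55,"gripper":1},{"wx":0,"wy":0,"wz":0,"tx":0,"ty":0,"tz":-95,"gripper":1}]'
python3 -m creep '[{"wx":0,"wy":0,"wz":0,"tx":0,"ty":0,"tz":-40,"gripper":1},{"wx":0,"wy":0,"wz":0,"tx":0,"ty":0,"tz":-80,"gripper":1},{"wx":0,"wy":0,"wz":0,"tx":-35,"ty":0,"tz":-100,"gripper":1},{"wx":0,"wy":0,"wz":0,"tx":-70,"ty":0,"tz":-100,"gripper":1},{"wx":0,"wy":0,"wz":0,"tx":-80,"ty":0,"tz":-100,"gripper":1}]'
python3 -m creep '[{"wx":0,"wy":0,"wz":0,"tx":0,"ty":0,"tz":0,"gripper":1},{"wx":0,"wy":0,"wz":0,"tx":0,"ty":0,"tz":0,"gripper":1},{"wx":0,"wy":0,"wz":0,"tx":0,"ty":0,"tz":0,"gripper":1}]'
python3 -c "
from h import *
im,P=cloud('wrist','e.png'); print(blob(im,P,None,.05,.065)[:4]);print(blob(im,P,'red',.05,.065)[:3]);print(get_obs()['tool_pos'])"
```

```text
time_s: 30.63
tool_pos: [0.6162, 0.1769, 0.0206]
tool_rot: [180.0, -0.1, 8.0]
force: [-0.3, -0.4, -0.5]
grip_width: 0.0811
grasp_force: 0.0
time_s: 31.05
tool_pos: [0.6137, 0.1764, 0.1137]
tool_rot: [179.9, 0.3, 8.0]
force: [1.4, 0.9, 0.8]
grip_width: 0.0867
grasp_force: 0.0
time_s: 31.47
tool_pos: [0.5337, 0.1662, 0.2174]
tool_rot: [-180.0, -0.1, 8.1]
force: [-0.0, 0.1, -0.6]
grip_width: 0.0868
grasp_force: 0.0
time_s: 31.72
tool_pos: [0.5373, 0.1658, 0.2149]
tool_rot: [180.0, -0.0, 8.0]
force: [0.2, -0.0, -0.2]
grip_width: 0.0869
grasp_force: 0.0
[(2272, 'pix', [250.0, 106.0], 'mean', [0.6158, 0.1781, 0.0558], 'circ', [0.6157, 0.1784], 0.0322), (2123, 'pix', [251.0, 180.0], 'mean', [0.5291, 0.1645, 0.0562], 'circ', [0.5282, 0.1645], 0.032), (1572, 'pix', [413.0, 116.0], 'mean', [0.6434, -0.0304, 0.0555], 'circ', [0.6435, -0.0324], 0.0326), (1078, 'pix', [336.0, 108.0], 'mean', [0.6302, 0.0762, 0.0556], 'circ', [0.6304, 0.0755], 0.0231)]
[(2213, 'pix', [250.0, 106.0], 'mean', [0.6155, 0.1778, 0.0558], 'circ', [0.6154, 0.1778], 0.0316), (143, 'pix', [251.0, 181.0], 'mean', [0.5278, 0.1647, 0.0568], 'circ', [0.5279, 0.1647], 0.0084), (97, 'pix', [255.0, 161.0], 'mean', [0.5525, 0.1631, 0.0549], 'circ', [0.5372, 0.1651], 0.0298)]
[0.5373403  0.16582776 0.2146651 ]
```

View pics/e.png

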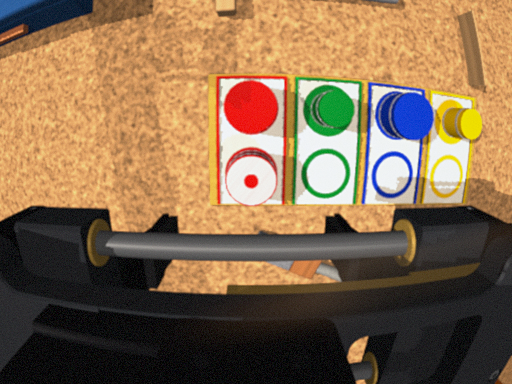

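All the tins stand upright: red new at (250,106), old at (251,181), green (330,108), blue (405,116) and yellow (462,122). Each is within 3 mm of its mark, and the gripper is clear.

```bash
python3 -c "
from h import *
print(env.sign_off())"
```

```text
the job is handed in; nothing more can be done
None
```

The job is handed in after about 32 s of robot time: the old red tin was moved to the front mark first, then all four new tins were set on their back marks, each upright, released and within about 3 mm by the wrist camera; `sign_off` returned no verdict.

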